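# Make up the core tray for the next casting

### The job

Make up the core tray for the next casting: take the four sound sand cores from the two steel plates and set each one gently, upright, into the nest of its own outline in the grey tray, seated flat on the nest's floor. Leave the two broken cores (the round one that has lost its peg and the short stub of bar) where they lie.

Things in the scene. Friction and masses are not known exactly. Their poses are not given: they have to be found in the camera images.
- core_round: Tan sand, loose on a 6 mm steel plate. Sound round core: disc 56 mm diameter, 40 mm high, with a round peg 32 mm diameter, 28 mm high on top (68 mm in all); lift it by the peg. Origin: centre of its underside, z up.
- core_square: Tan sand, loose on a 6 mm steel plate. Sound square core: block 56 x 56 mm, 32 mm high, with a square peg 28 x 28 mm, 28 mm high on top (60 mm in all), its sides parallel to the block's; lift it by the peg. x and y along the sides. Origin: centre of its underside, z up.
- core_bar: Tan sand, loose on a 6 mm steel plate. Sound bar core: plain bar 110 mm long (along its x), 32 mm wide (y), 38 mm high; lift it across its width at the middle. Origin: centre of its underside, z up.
- core_tee: Tan sand, loose on a 6 mm steel plate. Sound tee core lying flat, 38 mm high, 72 x 72 mm outline: head 72 mm long in y (x from -36 to -10 mm), stem 26 mm wide in y, on to x = +36 mm. Centre of mass at x = -9 mm; lift it across the stem at x = +8 mm. Origin: centre of the 72 x 72 mm outline, at the underside, z up.
- broken_round: Tan sand, loose on a 6 mm steel plate. Look-alike, to be left: broken round core, disc 56 mm diameter and 40 mm high whose peg has snapped off, leaving only a 4 mm high scar. Origin: centre of its underside, z up.
- broken_bar: Tan sand, loose on a 6 mm steel plate. Look-alike, to be left: stub of a bar core, 32 mm wide, 38 mm high but only 67 mm long (x), one end stepped where it broke. Origin: near the centre of its underside, z up.
- nest_round: Fixed wooden nest, one of four (2 x 2) in a grey steel tray 290 x 210 mm with 20 mm high rims; pocket 8 mm deep. Round pocket 70 mm diameter in an 82 mm square block. Origin: centre of its underside, pocket floor 4 mm and rim 12 mm above it.
- nest_square: Fixed wooden nest, one of four (2 x 2) in a grey steel tray 290 x 210 mm with 20 mm high rims; pocket 8 mm deep. Square pocket 70 x 70 mm (outside 80 x 80 mm), x and y along its sides. Origin: centre of its underside, pocket floor 4 mm and rim 12 mm above it.
- nest_bar: Fixed wooden nest, one of four (2 x 2) in a grey steel tray 290 x 210 mm with 20 mm high rims; pocket 8 mm deep. Oblong pocket 124 mm (x) by 46 mm (y), outside 134 x 56 mm. Origin: centre of its underside, pocket floor 4 mm and rim 12 mm above it.
- nest_tee: Fixed wooden nest, one of four (2 x 2) in a grey steel tray 290 x 210 mm with 20 mm high rims; pocket 8 mm deep. Tee-shaped pocket (outside 96 x 96 mm): head part x from -43 to -3 mm, 86 mm long in y; stem part 40 mm wide in y, on to x = +43 mm. Core and nest axes match. Origin: centre of its underside, pocket floor 4 mm and rim 12 mm above it.

How it is judged:
At the end, for the whole second after the job is handed in: Each of the four sound cores stands upright (within 0.1 rad) and flat in its own nest: centre within 12 mm of the nest's centre and underside within 2.5 mm of the pocket floor, released and at rest; both broken cores are within 30 mm of where they lay at the start (horizontal distance between core_round and nest_round below 0.012 m and z of core_round in the frame of nest_round between 0.001 and 0.0065 m and angle between each of core_round, core_square, core_bar, core_tee's own z axis and vertical below 0.1 rad and linear speed of each of core_round, core_square, core_bar, core_tee below 0.02 m/s and angular speed of each of core_round, core_square, core_bar, core_tee below 0.2 rad/s and horizontal distance between core_square and nest_square below 0.012 m and z of core_square in the frame of nest_square between 0.001 and 0.0065 m and horizontal distance between core_bar and nest_bar below 0.012 m and z of core_bar in the frame of nest_bar between 0.001 and 0.0065 m and horizontal distance between core_tee and nest_tee below 0.012 m and z of core_tee in the frame of nest_tee between 0.001 and 0.0065 m and distance of each of broken_round, broken_bar from where it was at the start of the episode below 0.03 m); the robot touches nothing.
It fails at once if a sound core is dropped or thrown into its nest (faster than 0.5 m/s within 16 mm of the nest's floor) ((horizontal distance between core_round and nest_round below 0.02 m and z of core_round in the frame of nest_round below 0.02 m and linear speed of core_round above 0.5 m/s) or (horizontal distance between core_square and nest_square below 0.02 m and z of core_square in the frame of nest_square below 0.02 m and linear speed of core_square above 0.5 m/s) or (horizontal distance between core_bar and nest_bar below 0.02 m and z of core_bar in the frame of nest_bar below 0.02 m and linear speed of core_bar above 0.5 m/s) or (horizontal distance between core_tee and nest_tee below 0.02 m and z of core_tee in the frame of nest_tee below 0.02 m and linear speed of core_tee above 0.5 m/s)).
It fails at once if a broken core is moved more than 30 mm (distance of any of broken_round, broken_bar from where it was at the start of the episode above 0.03 m).
It also fails if it takes over 106 s, if anything falls off the work surface, if the arm or the gripper's body presses on something with over 40 N, if the wrist force passes 120 N, or if a joint passes its speed limit or range.

### The arm

A 6-joint arm with a two-finger parallel gripper is mounted at the origin on the work surface. World frame = base frame: x ahead of the robot, y to its left, z up, the work surface at z = 0. Lengths are in m, angles in rad, forces in N, time in s.
With the tool pointing down it reaches from about 0.375 to 0.975 m from the base axis. Payload 3.8 kg.
Tool frame: the origin (TCP) lies at the very end of the fingers, on their centre line; the grasp point (between the pads) lies 19 mm behind it (bot.grasp_offset is the distance from the TCP to the grasp point, in m); z points along the fingers, y is the line along which they close (so a half turn about z gives the same grasp; the last joint's range is limited). The gripper opens to 88 mm and grips with 3 to 60 N. Pads are 18 mm wide; open, the fingers measure 123 mm over their backs; the gripper's body (75 mm by 187 mm) begins 45 mm behind the grasp point.
Start: joints at [-1.285, 0.264, 1.604, -0, 1.274, -0.037], TCP at [0.214, -0.64, 0.239] pointing down, gripper open.
Joint ranges: [-2.63, 2.63], [-0.94, 2.18], [0.31, 2.57], [-1.31, 4.45], [0, 2.66], [-2.55, 2.55]. Speed limits (rad/s): [2.57, 2.57, 3.14, 3.14, 3.14, 3.14].

### API

Orientations are given as a unit quaternion [w, x, y, z].
In Python, from cell import bot gives the robot as it stands.
- The arm moves only by the tool apply_moves, never from a script. Its argument "series" is a list of rows, each a list of 7 numbers: the shift along the tool's x, y, z as a fraction of full scale, then the turn, a rotation vector about the tool's x, y, z as a fraction of full scale, then the opening, from -1 (shut) to 1 (fully open). A call has exactly 5 rows; each row is the pose to reach, as a shift and turn from the pose commanded when the call began, along the tool's axes at that moment, turning the shorter way round; what a row does not reach only later rows make up. Full scale, the value 1, is 0.25 m for a shift and 2 pi rad for a turn. A row lasts 1/8 s, in which the tool goes at most 62.5 mm and 10.7 degrees, less where a joint would pass 70% of its speed; a pose out of reach is approached as far as the arm can. A call with a number of a shift or a turn outside -1 to 1 is refused whole. A call with a gripper value outside its range is refused whole. The fingers move at their own pace and stop on an object; "force" is the grip in N (left out, the last holds). Time passes only in rows, so rows that repeat a pose let the fingers close, or fill a call up. It gives the time, the measured TCP pose, the force, the opening and the grip force at its end, in the units of the state.
- bot.get_state(): the state, without advancing time (a new reading comes with each control period).
- bot.capture(name): name is "side" or "top"; returns the picture (384x512x3 uint8, red, green, blue); there is no depth.
- bot.camera_info(name): a dict with "fov_y" (degrees; the focal length in pixels is half the picture's height over the tangent of half this angle, whatever the lens; pixels are square), "cx", "cy" (the principal point, pixels), "k1" (the pictures are not rectified: a ray, as slopes to the right and down, at radius r is drawn at 1 + k1 r^2 times it, then the intrinsics apply), "pose" (4x4, takes a point from camera to world coordinates). Camera axes: x right, y up, looking along -z (the intrinsics and any distortion apply to the point x, -y, -z); pixel columns grow to the right and rows downward; lengths in m; the calibration is good to about 2 mm. A picture is of the moment at which its call begins. camera_info takes no time and is no camera call.
- bot.finish_job(): hands the job in; it is judged then, once.
Trained networks look in the newest picture that a camera, given by its name, has taken for a name from the list of things; names that differ only in an ending like _2 or _b are one class to them, and where a whole thing is asked for, a point or a joint stands for the part that bears it (a point fixed in the world has none). Each returns a list of dicts, best first, with "score" (0 to 1); they miss things now and then, are a little off and sometimes report something else, mostly with a low value. They report only what shows in the picture. A call takes as long as a camera call.
- bot.spot_in(camera, name): "location" ([x, y, z] in m, in world coordinates, good to about 4 mm: the middle of the surface that is visible of it).
- bot.trace(camera, name): "region" (384x512 bool, what is visible of it).
The state is a dict: "time_s": time; "joint_pos": joint angles; "joint_velocities": joint speeds; "tau": joint torques, N m; "tool_pos": TCP position; "tcp_rot": TCP orientation; "force": force on the tool from outside, world axes, zero at the start; "ft_torque": the same for the moment, N m; "width": finger opening in m; "grasp_force": force on a finger pad.
Only numpy, scipy, OpenCV 4.12 (cv2) and the standard library are available. Lean on these libraries where they do the work, as an engineer would, in place of code of your own. Each camera call takes 0.05 s, during which the arm holds its last target. There are 200 camera calls.

## Working session

There is one attempt and no reset: what is moved stays moved. The work goes in short steps, Python scripts to look and compute and a tool call to move; the robot and the scene stay as the last step left them, time stands still between calls to the robot, and variables do not carry over. Pictures are saved under pics/ and viewed, at most 14 in all, crops included, and the job is handed in when it is done.

Besides the shell and the picture viewer there is one more tool, called after ">>>" as name(argument=value, ...) on one line, values as JSON. apply_moves: Moves the arm, as the interface text tells. Its arguments: {"type":"object","properties":{"series":{"type":"array"},"force":{"type":"number"}},"required":["series"]}

```bash
mkdir -p pics; ls; python3 - <<'E'
from cell import bot
import cv2
for n in("top","side"):
    im=bot.capture(n); cv2.imwrite(f"pics/{n}0.png",im[:,:,::-1])
    i=bot.camera_info(n); print(n,i)
s=bot.get_state(); print(s)
E
```

```text
pics
top {'fov_y': 45.189947652555375, 'cx': 263.840740572529, 'cy': 193.49567612705846, 'k1': -0.15266234782383709, 'pose': array([[-0.02643862,  0.98528474, -0.1688638 ,  0.3432483 ],
       [-0.99944498, -0.02947802, -0.01551722, -0.00151676],
       [-0.02026665,  0.16835982,  0.98551724,  1.19798309],
       [ 0.        ,  0.        ,  0.        ,  1.        ]])}
side {'fov_y': 49.35583038115652, 'cx': 261.2165413985041, 'cy': 197.2159422889398, 'k1': -0.07169062186460468, 'pose': array([[ 0.94246259,  0.23424274, -0.23852591,  0.31681352],
       [-0.33427903,  0.65032828, -0.68215149, -0.66575524],
       [-0.00466889,  0.72263647,  0.69121251,  0.71620636],
       [ 0.        ,  0.        ,  0.        ,  1.        ]])}
{'time_s': 0.1, 'joint_pos': array([-1.28488888e+00,  2.64655222e-01,  1.60519340e+00, -9.79539260e-06,
        1.27368679e+00, -3.68918396e-02]), 'joint_velocities': array([-0.00173514, -0.00041514, -0.00377402,  0.00025905, -0.00090898,
        0.0010053 ]), 'tau': array([-3.63793943e-04, -5.03620577e+01, -3.58071828e+01,  7.30027654e-02,
        2.33248092e-02, -4.84568170e-05]), 'tool_pos': array([ 0.21395157, -0.63954472,  0.2375515 ]), 'tcp_rot': array([-9.63277441e-04,  9.87002631e-01,  1.60701159e-01, -1.25277421e-04]), 'force': array([ 0.18409532, -0.37610436,  0.97534409]), 'ft_torque': array([-0.04007828,  0.06015145, -0.02433441]), 'grasp_force': 0.0, 'width': 0.08821422300114383}
```

View pics/top0.png

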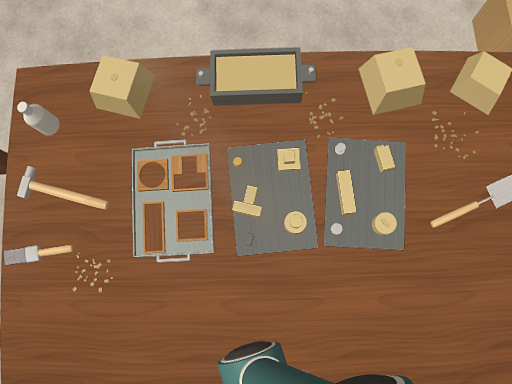

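View pics/side0.png

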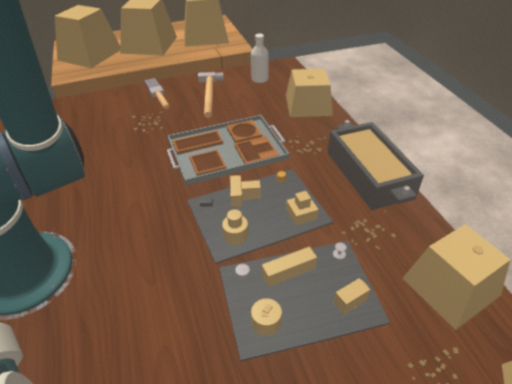

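```bash
python3 - <<'E'
from cell import bot
import numpy as np
for n in "core_round core_square core_bar core_tee broken_round broken_bar nest_round nest_square nest_bar nest_tee".split():
    for c in("top","side"):
        for r in bot.spot_in(c,n)[:3]: print(n,c,np.round(r["location"],3),round(r["score"],2))
    for r in bot.trace("top",n)[:2]:
        m=r["region"]; ys,xs=np.nonzero(m); print("   trace",round(r["score"],2),m.sum(),xs.mean().round(),ys.mean().round())
E
```

```text
core_round top [ 0.464 -0.06   0.046] 0.96
core_round side [ 0.46  -0.076  0.044] 0.8
   trace 0.62 421 294.0 222.0
core_square top [ 0.621 -0.048  0.039] 0.82
core_square top [0.463 0.212 0.005] 0.66
core_square top [0.604 0.213 0.008] 0.21
core_square side [ 0.622 -0.068  0.04 ] 0.6
   trace 0.79 467 288.0 159.0
   trace 0.48 457 384.0 224.0
core_bar top [ 0.536 -0.19   0.047] 0.84
core_bar side [ 0.536 -0.206  0.041] 0.73
   trace 0.98 624 345.0 192.0
core_tee top [0.508 0.057 0.045] 0.69
core_tee side [0.516 0.043 0.042] 0.58
   trace 0.64 558 248.0 203.0
broken_round top [ 0.455 -0.288  0.043] 0.56
broken_round side [ 0.451 -0.297  0.044] 0.88
   trace 0.66 434 384.0 224.0
broken_bar top [ 0.621 -0.295  0.043] 0.67
broken_bar side [ 0.62  -0.311  0.049] 0.96
broken_bar side [0.516 0.04  0.042] 0.72
   trace 0.77 424 383.0 158.0
nest_round top [0.605 0.311 0.01 ] 0.83
nest_round top [ 0.62  -0.048  0.034] 0.74
nest_round side [ 0.62  -0.067  0.039] 0.69
nest_round side [0.6   0.311 0.009] 0.58
   trace 0.92 996 152.0 175.0
   trace 0.49 1299 189.0 172.0
nest_square top [0.467 0.211 0.007] 0.62
nest_square side [0.468 0.214 0.012] 0.76
   trace 0.86 981 192.0 225.0
nest_bar top [0.465 0.306 0.008] 0.88
nest_bar side [0.462 0.309 0.013] 0.78
   trace 0.97 1147 153.0 226.0
nest_tee top [0.606 0.213 0.01 ] 0.95
nest_tee side [0.607 0.216 0.016] 0.86
   trace 0.77 1323 189.0 172.0
```

The top view shows the tray on the left: round nest (152,175), tee (189,172), bar (153,228) and square (192,225). The middle plate has the square (288,159), tee (248,203) and round (295,222) cores. The right plate has the bar (346,192), the stub (384,158) and the pegless disc (384,224). Next I'll fit silhouettes in both cameras.

```bash
cat > fit.py <<'E'
import numpy as np, cv2
from scipy.optimize import minimize
def box(x0,x1,y0,y1,z0,z1): return np.array([[x,y,z] for x in(x0,x1) for y in(y0,y1) for z in(z0,z1)])
def cyl(r,z0,z1):
    a=np.linspace(0,2*np.pi,40,endpoint=False); return np.array([[r*np.cos(t),r*np.sin(t),z] for t in a for z in(z0,z1)])
def sq(a,b,z0,z1): return box(-a/2,a/2,-b/2,b/2,z0,z1)
M=dict(core_round=[cyl(.028,0,.04),cyl(.016,.04,.068)],core_square=[sq(.056,.056,0,.032),sq(.028,.028,.032,.06)],
 core_bar=[sq(.11,.032,0,.038)],core_tee=[box(-.036,-.01,-.036,.036,0,.038),box(-.012,.036,-.013,.013,0,.038)],
 broken_round=[cyl(.028,0,.042)],broken_bar=[sq(.067,.032,0,.038)],
 nest_round=[sq(.082,.082,0,.012)],nest_square=[sq(.08,.08,0,.012)],nest_bar=[sq(.134,.056,0,.012)],nest_tee=[sq(.096,.096,0,.012)])
def project(ci,P):
    T=ci["pose"]; p=(P-T[:3,3])@T[:3,:3]
    u=np.c_[p[:,0],-p[:,1]]/-p[:,2:]; u=u*(1+ci["k1"]*(u**2).sum(1,keepdims=True))
    return u*192/np.tan(np.radians(ci["fov_y"]/2))+[ci["cx"],ci["cy"]]
def world(P,q,z):
    c,s=np.cos(q[2]),np.sin(q[2]); return P@np.array([[c,-s,0],[s,c,0],[0,0,1]]).T+[q[0],q[1],z]
def sil(ci,parts,q,z,S=4):
    m=np.zeros((384*S,512*S),np.uint8)
    for P in parts:
        h=cv2.convexHull((((project(ci,world(P,q,z))+.5)*S-.5)*16).round().astype(np.int32))
        cv2.fillConvexPoly(m,h,255,cv2.LINE_8,4)
    return cv2.resize(m,(512,384),interpolation=cv2.INTER_AREA)/255.
def fit(name,obs,q0,z,yaw=True):
    "obs: list of (camera_info, mask)"
    f=lambda q:sum(np.abs(sil(c,M[name],[q[0],q[1],q[2]*10 if yaw else 0],z)-m).sum()/m.sum() for c,m in obs)
    best=None
    for a in ([q0[2]] if not yaw else q0[2]+np.array([-.4,-.2,0,.2,.4])):
        x0=np.array([q0[0],q0[1],a/10])
        s=np.array([x0]+[x0+d for d in np.diag([.01,.01,.02])])
        r=minimize(f,x0,method="Nelder-Mead",options=dict(initial_simplex=s,xatol=1e-4,fatol=1e-4,maxiter=120))
        if best is None or r.fun<best.fun: best=r
    return best.x[0],best.x[1],best.x[2]*10,best.fun
E
cat > f1.py <<'E'
from cell import bot
from fit import *
import json
G=dict(core_round=(.46,-.065,0),core_square=(.62,-.055,0),core_bar=(.536,-.195,.1),core_tee=(.51,.05,.0),
 broken_round=(.455,-.29,0),broken_bar=(.62,-.3,.2),nest_round=(.605,.31,0),nest_square=(.465,.212,0),nest_bar=(.463,.307,0),nest_tee=(.606,.213,0))
C={c:bot.camera_info(c) for c in("top","side")}; out={}
for n,g in G.items():
    z=.006 if n[0]!="n" else .003
    obs=[]
    for c in C:
        for r in bot.trace(c,n):
            ys,xs=np.nonzero(r["region"]); e=project(C[c],np.array([[g[0],g[1],.03]]))[0]
            if np.hypot(xs.mean()-e[0],ys.mean()-e[1])<12: obs.append((c,C[c],r["region"])); break
    sol=[]
    for o in ([obs] if len(obs)<2 else [obs,obs[:1],obs[1:]]):
        sol.append(np.round(fit(n,[x[1:] for x in o],g,z,"round" not in n or n[0]=="n"),4))
    out[n]=sol[0].tolist(); print(n,[x[0] for x in obs],*sol)
json.dump(out,open("poses.json","w"))
for c in C:
    im=cv2.resize(bot.capture(c)[:,:,::-1],None,fx=4,fy=4,interpolation=cv2.INTER_CUBIC)
    for n,q in out.items():
        for P in M[n]:
            h=cv2.convexHull((((project(C[c],world(P,q,.006 if n[0]!="n" else .003))+.5)*4-.5)).round().astype(np.int32))
            cv2.polylines(im,[h],True,(0,0,255),1)
    im=im[520:1060,500:1660] if c=="top" else im[440:1360,640:1600]
    cv2.imwrite(f"pics/{c}1.png",cv2.resize(im,None,fx=.69 if c=="top" else .65,fy=.69 if c=="top" else .65,interpolation=cv2.INTER_AREA))
E
time python3 f1.py
```

```text
core_round ['top', 'side'] [ 0.4669 -0.0594 -0.1147  0.1821] [ 0.4675 -0.0588 -0.0576  0.0544] [ 0.4663 -0.0614  0.0291  0.1113]
core_square ['top', 'side'] [ 0.6326 -0.0496  0.0393  0.202 ] [ 0.6339 -0.0488  0.0488  0.1361] [ 0.6325 -0.0507  0.0157  0.0478]
core_bar ['top', 'side'] [ 0.5411 -0.1935  0.0914  0.1698] [ 0.5408 -0.1933  0.0759  0.0802] [ 0.5415 -0.194   0.1006  0.088 ]
core_tee ['top', 'side'] [ 0.5278  0.0553 -0.2559  0.184 ] [ 0.5279  0.0563 -0.2709  0.0774] [ 0.5273  0.0526 -0.2449  0.0641]
broken_round ['top', 'side'] [ 0.4562 -0.2879  0.0111  0.1582] [ 0.4556 -0.2878 -0.1104  0.0804] [ 0.4567 -0.2885  0.067   0.0648]
broken_bar ['top', 'side'] [ 0.6293 -0.3005  0.2623  0.282 ] [ 0.6296 -0.3004  0.2426  0.1327] [ 0.628  -0.3011  0.2948  0.14  ]
nest_round ['top', 'side'] [0.6071 0.3146 0.0281 0.1375] [0.6075 0.3141 0.0332 0.0368] [0.6064 0.3162 0.017  0.0887]
nest_square ['top', 'side'] [0.4694 0.2087 0.0371 0.1464] [0.4695 0.2078 0.0304 0.053 ] [0.4695 0.212  0.0345 0.0715]
nest_bar ['top', 'side'] [0.4672 0.3092 0.0106 0.0927] [0.468  0.3087 0.0125 0.0277] [0.4661 0.3094 0.0332 0.0465]
nest_tee ['top', 'side'] [0.6105 0.2143 0.0162 0.1851] [0.6104 0.2132 0.0347 0.0424] [0.6101 0.2209 0.0136 0.1213]
real	0m52.172s
user	1m3.096s
sys	0m12.469s
```

View pics/top1.png

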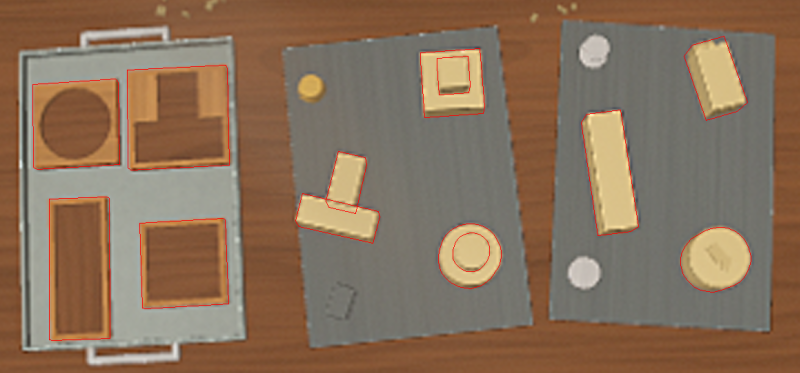

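View pics/side1.png

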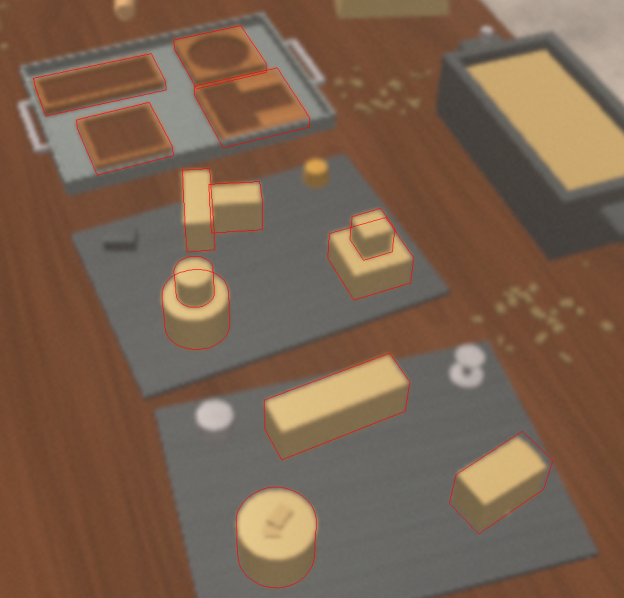

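The overlays fit every core and nest. Next is a planning helper that prints the move numbers.

```bash
cat > plan.py <<'E'
"usage: plan.py 'x,y,z,yaw,grip' ...  (grip -1..1); prints 5 rows per waypoint from the measured pose"
import sys, numpy as np
from cell import bot
from scipy.spatial.transform import Rotation as R
s=bot.get_state(); p=s["tool_pos"].copy(); q=s["tcp_rot"]; Q=R.from_quat([q[1],q[2],q[3],q[0]])
print("t",round(s["time_s"],2),"p",p.round(4),"yaw",round(np.arctan2(*Q.as_matrix()[[1,0],0]),3),"w",round(s["width"],4),"grip",round(float(s["grasp_force"]),1),"F",s["force"].round(1))
for w in sys.argv[1:]:
    x,y,z,a,g=map(float,w.split(","))
    T=R.from_euler("z",a)*R.from_euler("x",np.pi)
    d=Q.inv().apply(np.array([x,y,z])-p)/.25; r=(Q.inv()*T).as_rotvec()/(2*np.pi)
    v=np.r_[d,r].round(3)
    st=np.abs(v[:3]).max()*.25
    print(w,"dist %.3f"%(np.linalg.norm(d)*.25),"turn %.0f"%(np.linalg.norm(r)*360), "TOO FAR" if np.abs(v).max()>1 else "")
    print("["+",".join("["+",".join("%g"%u for u in (v*k).round(3))+",%g]"%g for k in(.12,.37,.67,.92,1))+"]")
    p=p+Q.apply(v[:3]*.25); Q=Q*R.from_rotvec(v[3:]*2*np.pi)
E
python3 plan.py .33,-.45,.22,.25,1 .46,-.29,.18,.12,1 .541,-.1935,.1,.091,1 .541,-.1935,.018,.091,1
```

```text
t 2.7 p [ 0.2141 -0.6401  0.2387] yaw 0.323 w 0.0881 grip 0.0 F [ 0.2 -1.   0.9]
.33,-.45,.22,.25,1 dist 0.223 turn 4 
[[0.082,-0.069,0.009,-0,-0,0.001,1],[0.252,-0.212,0.028,-0,-0,0.004,1],[0.456,-0.385,0.05,-0,-0,0.008,1],[0.627,-0.528,0.069,-0,-0,0.011,1],[0.681,-0.574,0.075,-0,-0,0.012,1]]
.46,-.29,.18,.12,1 dist 0.210 turn 7 
[[0.079,-0.059,0.019,-0,-0,0.002,1],[0.245,-0.182,0.059,-0,-0,0.007,1],[0.443,-0.33,0.107,-0,-0,0.013,1],[0.608,-0.454,0.147,-0,-0,0.018,1],[0.661,-0.493,0.16,-0,-0,0.02,1]]
.541,-.1935,.1,.091,1 dist 0.149 turn 2 
[[0.044,-0.041,0.038,-0,-0,0.001,1],[0.136,-0.127,0.118,-0,-0,0.002,1],[0.247,-0.23,0.214,-0,-0,0.003,1],[0.339,-0.316,0.294,-0,-0,0.005,1],[0.368,-0.344,0.32,-0,-0,0.005,1]]
.541,-.1935,.018,.091,1 dist 0.082 turn 0 
[[0,-0,0.039,-0,-0,-0,1],[0,-0,0.121,-0,-0,-0,1],[0,-0,0.22,-0,-0,-0,1],[0,-0,0.302,-0,-0,-0,1],[0,-0,0.328,-0,-0,-0,1]]
```

>>> apply_moves(series=[[0.08,-0.07,0.01,0,0,0.001,1],[0.25,-0.21,0.03,0,0,0.004,1],[0.46,-0.39,0.05,0,0,0.008,1],[0.63,-0.53,0.07,0,0,0.011,1],[0.68,-0.574,0.075,0,0,0.012,1]], force=25)

```text
time_s: 3.32
tool_pos: [0.331, -0.4471, 0.2196]
tcp_rot: [-0.001, 0.992, 0.125, -0.0]
force: [0.0, -0.0, -0.1]
width: 0.088
grasp_force: 0.0
```

>>> apply_moves(series=[[0.08,-0.06,0.02,0,0,0.002,1],[0.245,-0.18,0.06,0,0,0.007,1],[0.443,-0.33,0.107,0,0,0.013,1],[0.608,-0.454,0.147,0,0,0.018,1],[0.661,-0.493,0.16,0,0,0.02,1]])

```text
time_s: 3.95
tool_pos: [0.4611, -0.2886, 0.1794]
tcp_rot: [-0.0, 0.998, 0.062, -0.0]
force: [-0.3, 0.1, 0.1]
width: 0.0881
grasp_force: 0.0
```

>>> apply_moves(series=[[0.044,-0.041,0.038,0,0,0.001,1],[0.136,-0.127,0.118,0,0,0.002,1],[0.247,-0.23,0.214,0,0,0.003,1],[0.339,-0.316,0.294,0,0,0.005,1],[0.368,-0.344,0.32,0,0,0.005,1]])

```text
time_s: 4.58
tool_pos: [0.5405, -0.1929, 0.0982]
tcp_rot: [-0.0, 0.999, 0.046, -0.001]
force: [0.0, 0.3, -0.1]
width: 0.0883
grasp_force: 0.0
```

```bash
python3 plan.py .541,-.1935,.018,.091,1; python3 - <<'E'
from cell import bot
import cv2
cv2.imwrite("pics/s2.png",bot.capture("side")[150:384,130:430,::-1].repeat(2,0).repeat(2,1))
E
```

```text
t 4.58 p [ 0.5405 -0.1929  0.0982] yaw 0.091 w 0.0883 grip 0.0 F [ 0.   0.3 -0.1]
.541,-.1935,.018,.091,1 dist 0.080 turn 0 
[[0,0,0.039,-0,0,0,1],[0.001,0.001,0.119,-0,0,0,1],[0.001,0.002,0.215,-0,0,0,1],[0.002,0.003,0.295,-0,0,0,1],[0.002,0.003,0.321,-0,0,0,1]]
```

View pics/s2.png

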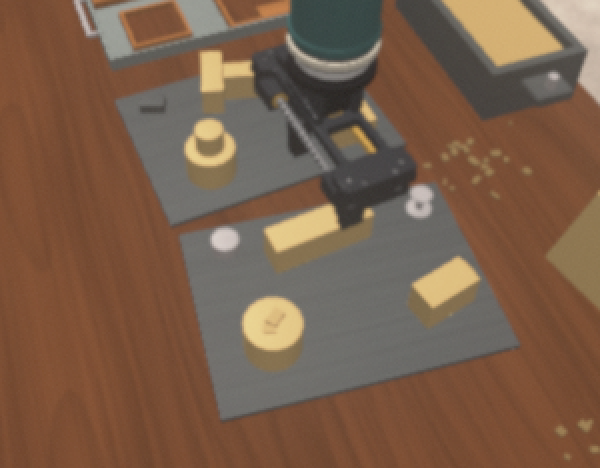

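The gripper is above the middle of the bar with a finger on each side. I'll descend and grip.

>>> apply_moves(series=[[0,0,0.04,0,0,0,1],[0,0,0.12,0,0,0,1],[0,0,0.215,0,0,0,1],[0.002,0.003,0.295,0,0,0,1],[0.002,0.003,0.321,0,0,0,1]])

```text
time_s: 5.25
tool_pos: [0.5397, -0.1943, 0.0176]
tcp_rot: [-0.001, 0.999, 0.045, -0.001]
force: [-1.1, -0.4, 0.3]
width: 0.088
grasp_force: 0.0
```

>>> apply_moves(series=[[0,0,0,0,0,0,-0.5],[0,0,0,0,0,0,-0.5],[0,0,0,0,0,0,-0.5],[0,0,0,0,0,0,-0.5],[0,0,0,0,0,0,-0.5]])

```text
time_s: 5.88
tool_pos: [0.5415, -0.1943, 0.0201]
tcp_rot: [0.0, 0.999, 0.045, 0.0]
force: [-0.7, 0.5, -0.3]
width: 0.0405
grasp_force: 0.0
```

```bash
python3 plan.py .541,-.192,.12,.091,-.5 .525,-.03,.16,.07,-.5 .49,.15,.16,.05,-.5 .467,.309,.1,.024,-.5 .467,.309,.03,.024,-.5
```

```text
t 5.88 p [ 0.5415 -0.1943  0.0201] yaw 0.09 w 0.0405 grip 0.0 F [-0.7  0.5 -0.3]
.541,-.192,.12,.091,-.5 dist 0.100 turn 0 
[[-0,-0.001,-0.048,0,-0,-0,-0.5],[-0,-0.003,-0.148,0,-0,-0,-0.5],[-0.001,-0.006,-0.268,0,-0,-0,-0.5],[-0.001,-0.008,-0.368,0,-0,-0,-0.5],[-0.001,-0.009,-0.4,0,-0,-0,-0.5]]
.525,-.03,.16,.07,-.5 dist 0.168 turn 1 
[[-0.001,-0.078,-0.019,0,-0,0,-0.5],[-0.002,-0.241,-0.059,0,-0,0.001,-0.5],[-0.003,-0.436,-0.107,0,-0,0.002,-0.5],[-0.005,-0.599,-0.147,0,-0,0.003,-0.5],[-0.005,-0.651,-0.16,0,-0,0.003,-0.5]]
.49,.15,.16,.05,-.5 dist 0.183 turn 1 
[[-0.011,-0.087,-0,0,-0,0,-0.5],[-0.033,-0.27,-0,0,-0,0.001,-0.5],[-0.059,-0.488,-0,0,-0,0.002,-0.5],[-0.081,-0.671,-0,0,-0,0.003,-0.5],[-0.088,-0.729,-0,0,-0,0.003,-0.5]]
.467,.309,.1,.024,-.5 dist 0.171 turn 2 
[[-0.007,-0.077,0.029,0,-0,0.001,-0.5],[-0.022,-0.237,0.089,0,-0,0.002,-0.5],[-0.04,-0.429,0.161,0,-0,0.003,-0.5],[-0.054,-0.589,0.221,0,-0,0.005,-0.5],[-0.059,-0.64,0.24,0,-0,0.005,-0.5]]
.467,.309,.03,.024,-.5 dist 0.070 turn 0 
[[0,0,0.034,0,-0,-0,-0.5],[0,0,0.104,0,-0,-0,-0.5],[0,0,0.188,0,-0,-0,-0.5],[0,0,0.258,0,-0,-0,-0.5],[0,0,0.28,0,-0,-0,-0.5]]
```

>>> apply_moves(series=[[0,0,0,0,0,0,-1],[0,0,0,0,0,0,-1],[0,0,0,0,0,0,-1],[0,0,0,0,0,0,-1],[0,0,0,0,0,0,-1]])

```text
time_s: 6.5
tool_pos: [0.5414, -0.1942, 0.0199]
tcp_rot: [-0.0, 0.999, 0.045, 0.0]
force: [-0.2, 1.6, 3.1]
width: 0.0319
grasp_force: 25.0
```

>>> apply_moves(series=[[0,0,-0.05,0,0,0,-1],[0,0,-0.15,0,0,0,-1],[0,0,-0.27,0,0,0,-1],[0,0,-0.37,0,0,0,-1],[0,0,-0.4,0,0,0,-1]])

```text
time_s: 7.12
tool_pos: [0.5425, -0.1949, 0.122]
tcp_rot: [0.001, 0.999, 0.045, 0.002]
force: [0.4, -0.7, -0.8]
width: 0.0318
grasp_force: 25.0
```

>>> apply_moves(series=[[0,-0.08,-0.02,0,0,0,-1],[0,-0.24,-0.06,0,0,0.001,-1],[0,-0.44,-0.11,0,0,0.002,-1],[0,-0.6,-0.147,0,0,0.003,-1],[-0.005,-0.65,-0.16,0,0,0.003,-1]])

```text
time_s: 7.75
tool_pos: [0.524, -0.0297, 0.159]
tcp_rot: [-0.0, 0.999, 0.037, -0.001]
force: [1.1, -0.3, -2.2]
width: 0.032
grasp_force: 25.0
```

>>> apply_moves(series=[[-0.01,-0.09,0,0,0,0,-1],[-0.03,-0.27,0,0,0,0.001,-1],[-0.06,-0.49,0,0,0,0.002,-1],[-0.08,-0.67,0,0,0,0.003,-1],[-0.09,-0.73,0,0,0,0.003,-1]])

```text
time_s: 8.38
tool_pos: [0.4885, 0.1495, 0.1586]
tcp_rot: [0.0, 1.0, 0.028, -0.001]
force: [0.1, -0.4, -1.8]
width: 0.0318
grasp_force: 25.0
```

```bash
python3 plan.py .467,.309,.1,.024,-1 .467,.309,.03,.024,-1
```

```text
t 8.38 p [0.4885 0.1495 0.1586] yaw 0.055 w 0.0318 grip 25.0 F [ 0.1 -0.4 -1.8]
.467,.309,.1,.024,-1 dist 0.171 turn 2 
[[-0.006,-0.077,0.028,0,0,0.001,-1],[-0.018,-0.238,0.087,0,0,0.002,-1],[-0.034,-0.43,0.157,0,0,0.003,-1],[-0.046,-0.591,0.215,0,0,0.005,-1],[-0.05,-0.642,0.234,0,0,0.005,-1]]
.467,.309,.03,.024,-1 dist 0.070 turn 0 
[[0,-0,0.034,0,0,-0,-1],[0,-0,0.104,0,0,-0,-1],[0.001,-0,0.188,0,0,-0,-1],[0.001,-0,0.258,0,0,-0,-1],[0.001,-0,0.28,0,0,-0,-1]]
```

>>> apply_moves(series=[[-0.006,-0.08,0.03,0,0,0.001,-1],[-0.02,-0.24,0.09,0,0,0.002,-1],[-0.034,-0.43,0.157,0,0,0.003,-1],[-0.046,-0.59,0.215,0,0,0.005,-1],[-0.05,-0.642,0.234,0,0,0.005,-1]])

```text
time_s: 9.0
tool_pos: [0.4679, 0.3079, 0.0994]
tcp_rot: [0.001, 1.0, 0.012, -0.001]
force: [0.3, -0.4, -2.1]
width: 0.0318
grasp_force: 25.0
```

```bash
python3 plan.py .467,.309,.03,.024,-1; python3 - <<'E'
from cell import bot
import cv2
cv2.imwrite("pics/s3.png",bot.capture("side")[80:230,140:340,::-1].repeat(3,0).repeat(3,1))
E
```

```text
t 9.0 p [0.4679 0.3079 0.0994] yaw 0.023 w 0.0318 grip 25.0 F [ 0.3 -0.4 -2.1]
.467,.309,.03,.024,-1 dist 0.069 turn 0 
[[-0,-0.001,0.033,0,0,-0,-1],[-0.001,-0.002,0.103,0,0,-0,-1],[-0.002,-0.003,0.186,0,0,-0,-1],[-0.003,-0.005,0.256,0,0,-0,-1],[-0.003,-0.005,0.278,0,0,-0,-1]]
```

View pics/s3.png

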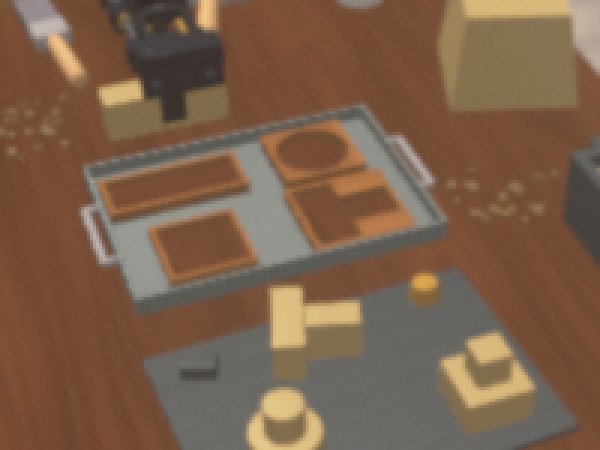

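```bash
python3 - <<'E'
from cell import bot
from fit import *
ci=bot.camera_info("side")
for dx in(-.005,0,.005):
    P=world(M["core_bar"][0],[.4679+dx*1,.3079,.023],.0994-.0139); print(dx,((project(ci,P)-[140,80])*3+1).round().astype(int).tolist())
print("finger",((project(ci,np.array([[.4679-.009,.3079-.03,.0994],[.4679+.009,.3079-.03,.0994]]))-[140,80])*3+1).round())
E
```

```text
-0.005 [[106, 142], [99, 105], [98, 123], [92, 87], [224, 117], [221, 80], [215, 99], [211, 63]]
0 [[111, 141], [105, 104], [104, 122], [98, 86], [230, 116], [226, 79], [220, 98], [217, 62]]
0.005 [[117, 140], [111, 103], [109, 121], [103, 85], [235, 115], [232, 78], [225, 97], [222, 61]]
finger [[163. 125.]
 [182. 121.]]
```

The bar hangs level, within about 2 mm of the prediction. I'll lower it.

>>> apply_moves(series=[[0,0,0.03,0,0,0,-1],[0,0,0.1,0,0,0,-1],[0,-0.003,0.186,0,0,0,-1],[0,-0.005,0.256,0,0,0,-1],[0,-0.005,0.278,0,0,0,-1]])

```text
time_s: 9.68
tool_pos: [0.468, 0.3073, 0.0298]
tcp_rot: [0.001, 1.0, 0.01, -0.001]
force: [0.1, -0.7, -1.2]
width: 0.0315
grasp_force: 25.0
```

>>> apply_moves(series=[[0,0,0.005,0,0,0,-1],[0,0,0.011,0,0,0,-1],[0,0,0.017,0,0,0,-1],[0,0,0.023,0,0,0,-1],[0,0,0.028,0,0,0,-1]])

```text
time_s: 10.3
tool_pos: [0.4691, 0.3088, 0.0248]
tcp_rot: [-0.0, 1.0, 0.011, 0.0]
force: [-0.2, -0.0, -1.5]
width: 0.0316
grasp_force: 25.0
```

>>> apply_moves(series=[[0,0,0.004,0,0,0,-1],[0,0,0.006,0,0,0,-1],[0,0,0.009,0,0,0,-1],[0,0,0.012,0,0,0,-1],[0,0,0.012,0,0,0,-1]])

```text
time_s: 10.92
tool_pos: [0.469, 0.3087, 0.0238]
tcp_rot: [0.0, 1.0, 0.011, -0.0]
force: [-6.0, -3.2, 15.0]
width: 0.032
grasp_force: 25.0
```

>>> apply_moves(series=[[0,0,-0.004,0,0,0,-1],[0,0,-0.004,0,0,0,-0.05],[0,0,-0.004,0,0,0,-0.05],[0,0,-0.004,0,0,0,-0.05],[0,0,-0.004,0,0,0,-0.05]])

```text
time_s: 11.55
tool_pos: [0.469, 0.3087, 0.0225]
tcp_rot: [0.0, 1.0, 0.011, -0.0]
force: [-0.7, 0.5, -0.4]
width: 0.042
grasp_force: 0.0
```

>>> apply_moves(series=[[0,0,-0.05,0,0,0,-0.05],[0,0,-0.15,0,0,0,-0.05],[0,0,-0.3,0,0,0,0],[0,0,-0.45,0,0,0,0.5],[0,0,-0.5,0,0,0,1]])

```text
time_s: 12.18
tool_pos: [0.4708, 0.3098, 0.1514]
tcp_rot: [-0.002, 1.0, 0.011, 0.003]
force: [0.5, -0.4, -0.2]
width: 0.0622
grasp_force: 0.0
```

```bash
python3 plan.py .50,.17,.15,-.15,1 .5356,.0532,.12,-.256,1 .5356,.0532,.02,-.256,1; python3 - <<'E'
from cell import bot
import cv2
cv2.imwrite("pics/s4.png",cv2.resize(bot.capture("side")[100:200,150:300,::-1],None,fx=5,fy=5,interpolation=cv2.INTER_CUBIC))
E
```

```text
t 12.18 p [0.4708 0.3098 0.1514] yaw 0.021 w 0.0622 grip 0.0 F [ 0.5 -0.4 -0.2]
.50,.17,.15,-.15,1 dist 0.143 turn 10 
[[0.013,0.067,0.001,-0,-0,0.003,1],[0.039,0.208,0.002,-0,-0,0.01,1],[0.07,0.376,0.003,-0.001,-0.001,0.018,1],[0.097,0.516,0.005,-0.001,-0.001,0.025,1],[0.105,0.561,0.005,-0.001,-0.001,0.027,1]]
.5356,.0532,.12,-.256,1 dist 0.126 turn 6 
[[0.025,0.053,0.015,0,0,0.002,1],[0.078,0.163,0.045,0,0,0.006,1],[0.141,0.295,0.081,0,0,0.011,1],[0.193,0.406,0.111,0,0,0.016,1],[0.21,0.441,0.121,0,0,0.017,1]]
.5356,.0532,.02,-.256,1 dist 0.100 turn 0 
[[0,-0,0.048,0,0,0,1],[0,-0,0.148,0,0,0,1],[0,-0.001,0.268,0,0,0,1],[0,-0.001,0.368,0,0,0,1],[0,-0.001,0.4,0,0,0,1]]
```

View pics/s4.png

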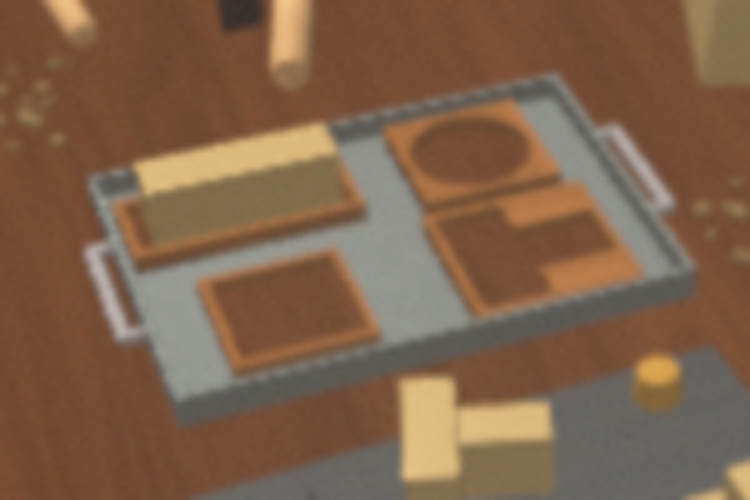

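The bar sits in its pocket, with the dark floor visible around it at (135,215). The tee is next.

>>> apply_moves(series=[[0.01,0.07,0,0,0,0.003,1],[0.04,0.21,0,0,0,0.01,1],[0.07,0.38,0,0,0,0.018,1],[0.1,0.52,0,0,0,0.025,1],[0.105,0.56,0.005,0,0,0.027,1]])

```text
time_s: 12.85
tool_pos: [0.497, 0.1664, 0.1442]
tcp_rot: [0.001, 0.997, -0.076, -0.002]
force: [-0.8, 0.3, 0.6]
width: 0.0881
grasp_force: 0.0
```

>>> apply_moves(series=[[0.025,0.05,0.015,0,0,0.002,1],[0.08,0.16,0.045,0,0,0.006,1],[0.14,0.295,0.08,0,0,0.011,1],[0.19,0.405,0.11,0,0,0.016,1],[0.21,0.44,0.12,0,0,0.017,1]])

```text
time_s: 13.48
tool_pos: [0.5334, 0.0518, 0.1152]
tcp_rot: [0.0, 0.992, -0.128, -0.001]
force: [-0.8, -0.1, -0.3]
width: 0.0878
grasp_force: 0.0
```

```bash
python3 plan.py .5356,.0532,.02,-.256,0.9
```

```text
t 13.47 p [0.5334 0.0518 0.1152] yaw -0.256 w 0.0878 grip 0.0 F [-0.8 -0.1 -0.3]
.5356,.0532,.02,-.256,0.9 dist 0.095 turn 0 
[[0.001,-0.001,0.046,0,0,-0,0.9],[0.003,-0.003,0.141,0,0,-0,0.9],[0.005,-0.005,0.255,0,0,-0,0.9],[0.007,-0.007,0.351,0,0,-0,0.9],[0.008,-0.008,0.381,0,0,-0,0.9]]
```

>>> apply_moves(series=[[0,0,0.046,0,0,0,0.9],[0.003,-0.003,0.14,0,0,0,0.9],[0.005,-0.005,0.255,0,0,0,0.9],[0.008,-0.008,0.35,0,0,0,0.6],[0.008,-0.008,0.38,0,0,0,0.3]])

```text
time_s: 14.1
tool_pos: [0.5343, 0.0553, 0.0193]
tcp_rot: [0.0, 0.992, -0.126, -0.002]
force: [-0.0, -0.2, 0.6]
width: 0.0657
grasp_force: 0.0
```

>>> apply_moves(series=[[0,0,0,0,0,0,-1],[0,0,0,0,0,0,-1],[0,0,0,0,0,0,-1],[0,0,0,0,0,0,-1],[0,0,0,0,0,0,-1]])

```text
time_s: 14.72
tool_pos: [0.5369, 0.0538, 0.0223]
tcp_rot: [0.0, 0.992, -0.127, 0.001]
force: [-1.0, -1.7, 5.3]
width: 0.0257
grasp_force: 24.9
```

>>> apply_moves(series=[[0,0,0,0,0,0,-1],[0,0,0,0,0,0,-1],[0,0,0,0,0,0,-1],[0,0,0,0,0,0,-1],[0,0,0,0,0,0,-1]])

```text
time_s: 15.35
tool_pos: [0.537, 0.0539, 0.0223]
tcp_rot: [0.0, 0.992, -0.127, 0.001]
force: [-0.0, -2.3, 6.2]
width: 0.0255
grasp_force: 24.9
```

```bash
python3 plan.py .5356,.0532,.1,-.24,-1 .57,.12,.12,-.1,-1 .6185,.2143,.1,.02,-1
```

```text
t 15.35 p [0.537  0.0539 0.0223] yaw -0.255 w 0.0255 grip 24.9 F [-0.  -2.3  6.2]
.5356,.0532,.1,-.24,-1 dist 0.078 turn 1 
[[-0,0,-0.037,0,-0,-0,-1],[-0.001,0.001,-0.115,0,-0,-0.001,-1],[-0.003,0.003,-0.208,0,-0,-0.001,-1],[-0.004,0.004,-0.286,0,-0,-0.002,-1],[-0.004,0.004,-0.311,0,-0,-0.002,-1]]
.57,.12,.12,-.1,-1 dist 0.078 turn 8 
[[0.008,-0.035,-0.01,0,-0,-0.003,-1],[0.026,-0.108,-0.03,0,-0,-0.009,-1],[0.046,-0.196,-0.054,0,-0,-0.015,-1],[0.063,-0.269,-0.074,0,-0,-0.021,-1],[0.069,-0.292,-0.08,0,-0,-0.023,-1]]
.6185,.2143,.1,.02,-1 dist 0.108 turn 7 
[[0.019,-0.047,0.01,0,-0,-0.002,-1],[0.058,-0.146,0.03,0,-0,-0.007,-1],[0.105,-0.265,0.054,0,-0,-0.013,-1],[0.144,-0.363,0.075,0,-0,-0.017,-1],[0.156,-0.395,0.081,0,-0,-0.019,-1]]
```

>>> apply_moves(series=[[0,0,-0.04,0,0,0,-1],[0,0,-0.12,0,0,0,-1],[0,0,-0.21,0,0,0,-1],[0,0,-0.29,0,0,-0.002,-1],[0,0,-0.31,0,0,-0.002,-1]])

```text
time_s: 15.98
tool_pos: [0.5372, 0.0544, 0.1004]
tcp_rot: [-0.0, 0.993, -0.121, 0.001]
force: [0.4, 0.7, -2.3]
width: 0.0257
grasp_force: 24.9
```

>>> apply_moves(series=[[0.008,-0.035,-0.01,0,0,-0.003,-1],[0.026,-0.11,-0.03,0,0,-0.009,-1],[0.046,-0.196,-0.054,0,0,-0.015,-1],[0.063,-0.27,-0.074,0,0,-0.021,-1],[0.069,-0.292,-0.08,0,0,-0.023,-1]])

```text
time_s: 16.6
tool_pos: [0.5717, 0.1227, 0.1195]
tcp_rot: [-0.0, 0.999, -0.048, 0.001]
force: [0.0, 0.8, -1.6]
width: 0.0259
grasp_force: 24.9
```

>>> apply_moves(series=[[0.02,-0.05,0.01,0,0,-0.002,-1],[0.06,-0.146,0.03,0,0,-0.007,-1],[0.105,-0.265,0.054,0,0,-0.013,-1],[0.144,-0.363,0.075,0,0,-0.017,-1],[0.156,-0.395,0.081,0,0,-0.019,-1]])

```text
time_s: 17.23
tool_pos: [0.6194, 0.2172, 0.0975]
tcp_rot: [0.0, 1.0, 0.012, -0.0]
force: [-0.8, 0.2, -1.5]
width: 0.0254
grasp_force: 24.9
```

```bash
python3 plan.py .6195,.2143,.035,.024,-1; python3 - <<'E'
from cell import bot
import cv2
from fit import *
im=cv2.resize(bot.capture("side")[70:200,170:340,::-1],None,fx=4,fy=4,interpolation=cv2.INTER_CUBIC)
s=bot.get_state();p=s["tool_pos"];ci=bot.camera_info("side")
for P in M["core_tee"]:
    h=cv2.convexHull(((project(ci,world(P,[p[0]-.009,p[1],.022],p[2]-.0163))-[170,70])*4).astype(np.int32)); cv2.polylines(im,[h],True,(0,0,255))
cv2.imwrite("pics/s5.png",im)
E
```

```text
t 17.23 p [0.6194 0.2172 0.0975] yaw 0.024 w 0.0254 grip 24.9 F [-0.8  0.2 -1.5]
.6195,.2143,.035,.024,-1 dist 0.063 turn 0 
[[0,0.001,0.03,0,0,-0,-1],[0,0.004,0.092,0,0,-0,-1],[0,0.008,0.168,0,0,-0,-1],[0,0.011,0.23,0,0,-0,-1],[0,0.012,0.25,0,0,-0,-1]]
```

View pics/s5.png

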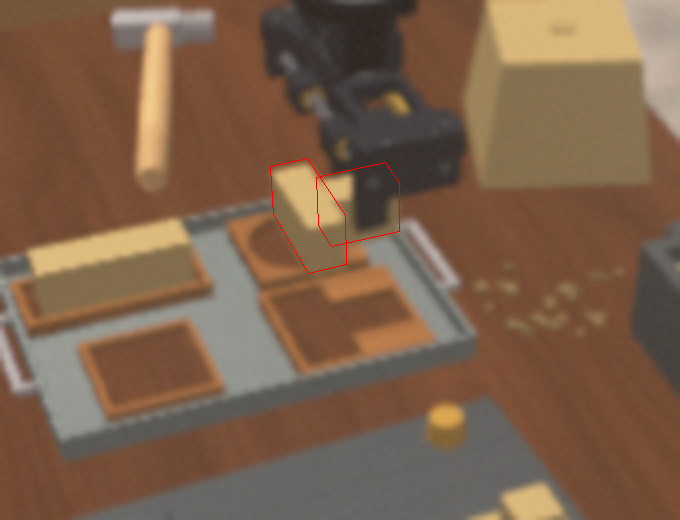

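The tee hangs level where predicted. I'll lower it.

>>> apply_moves(series=[[0,0,0.03,0,0,0,-1],[0,0.004,0.09,0,0,0,-1],[0,0.008,0.168,0,0,0,-1],[0,0.012,0.23,0,0,0,-1],[0,0.013,0.25,0,0,0,-1]])

```text
time_s: 17.9
tool_pos: [0.6176, 0.2112, 0.0338]
tcp_rot: [0.001, 1.0, 0.01, -0.002]
force: [0.5, -0.2, -1.5]
width: 0.0259
grasp_force: 24.9
```

>>> apply_moves(series=[[0,0,0.005,0,0,0,-1],[0,0,0.01,0,0,0,-1],[0,0,0.016,0,0,0,-1],[0,0,0.022,0,0,0,-1],[0,0,0.026,0,0,0,-1]])

```text
time_s: 18.52
tool_pos: [0.6192, 0.2122, 0.0298]
tcp_rot: [-0.0, 1.0, 0.011, 0.0]
force: [-0.6, 0.4, -1.8]
width: 0.0257
grasp_force: 24.9
```

>>> apply_moves(series=[[0,-0.004,0.004,0,0,0,-1],[0,-0.004,0.007,0,0,0,-1],[0,-0.004,0.01,0,0,0,-1],[0,-0.004,0.013,0,0,0,-1],[0,-0.004,0.014,0,0,0,-1]])

```text
time_s: 19.15
tool_pos: [0.6191, 0.2131, 0.0264]
tcp_rot: [-0.0, 1.0, 0.011, 0.0]
force: [-1.1, -0.3, 1.4]
width: 0.0258
grasp_force: 24.9
```

Contact is at the expected floor height. I'll release and go to the square core.

>>> apply_moves(series=[[0,0,0.002,0,0,0,-0.1],[0,0,0.002,0,0,0,-0.1],[0,0,0.002,0,0,0,-0.1],[0,0,0.002,0,0,0,-0.1],[0,0,0.002,0,0,0,-0.1]])

```text
time_s: 19.77
tool_pos: [0.6191, 0.2131, 0.0257]
tcp_rot: [-0.0, 1.0, 0.011, 0.0]
force: [0.7, -0.3, 0.4]
width: 0.04
grasp_force: 0.0
```

>>> apply_moves(series=[[0,0,-0.05,0,0,0,-0.1],[0,0,-0.15,0,0,0,-0.1],[0,0,-0.3,0,0,0,0],[0,0,-0.45,0,0,0,0.3],[0,0,-0.48,0,0,0,0.5]])

```text
time_s: 20.4
tool_pos: [0.6216, 0.2139, 0.1503]
tcp_rot: [-0.001, 1.0, 0.011, 0.004]
force: [0.2, 0.4, 0.2]
width: 0.0617
grasp_force: 0.0
```

```bash
python3 plan.py .628,.07,.15,.035,.5 .6326,-.05,.12,.035,.5 .6326,-.05,.042,.035,.5
```

```text
t 20.4 p [0.6216 0.2139 0.1503] yaw 0.021 w 0.0617 grip 0.0 F [0.2 0.4 0.2]
.628,.07,.15,.035,.5 dist 0.144 turn 1 
[[0.002,0.069,0,-0,-0,-0,0.5],[0.005,0.213,0,-0,-0,-0.001,0.5],[0.009,0.386,0,-0,-0.001,-0.001,0.5],[0.012,0.53,0,-0,-0.001,-0.002,0.5],[0.013,0.576,0,-0,-0.001,-0.002,0.5]]
.6326,-.05,.12,.035,.5 dist 0.124 turn 0 
[[0,0.058,0.014,-0,-0,-0,0.5],[0.001,0.178,0.044,-0,-0,-0,0.5],[0.001,0.322,0.08,-0,-0,-0,0.5],[0.002,0.442,0.109,-0,-0,-0,0.5],[0.002,0.48,0.119,-0,-0,-0,0.5]]
.6326,-.05,.042,.035,.5 dist 0.078 turn 0 
[[-0,0,0.037,-0,-0,-0,0.5],[-0,0,0.115,-0,-0,-0,0.5],[-0,0.001,0.209,-0,-0,-0,0.5],[-0,0.001,0.287,-0,-0,-0,0.5],[-0,0.001,0.312,-0,-0,-0,0.5]]
```

>>> apply_moves(series=[[0,0.07,0,0,0,0,0.5],[0,0.21,0,0,0,0,0.5],[0,0.386,0,0,0,-0.001,0.5],[0.01,0.53,0,0,0,-0.002,0.5],[0.01,0.576,0,0,0,-0.002,0.5]])

```text
time_s: 21.02
tool_pos: [0.623, 0.0662, 0.1432]
tcp_rot: [0.0, 1.0, 0.015, -0.002]
force: [0.7, 0.6, -0.0]
width: 0.066
grasp_force: 0.0
```

>>> apply_moves(series=[[0,0.06,0.014,0,0,0,0.5],[0,0.18,0.044,0,0,0,0.5],[0,0.32,0.08,0,0,0,0.5],[0,0.46,0.11,0,0,0,0.5],[0.002,0.48,0.119,0,0,0,0.5]])

```text
time_s: 21.65
tool_pos: [0.6283, -0.0521, 0.1145]
tcp_rot: [-0.0, 1.0, 0.016, -0.001]
force: [0.3, -0.2, 0.5]
width: 0.066
grasp_force: 0.0
```

```bash
python3 plan.py .6326,-.05,.043,.035,.5
```

```text
t 21.65 p [ 0.6283 -0.0521  0.1145] yaw 0.032 w 0.066 grip 0.0 F [ 0.3 -0.2  0.5]
.6326,-.05,.043,.035,.5 dist 0.072 turn 0 
[[0.002,-0.001,0.034,-0,0,-0,0.5],[0.007,-0.003,0.106,-0,0,-0,0.5],[0.012,-0.005,0.192,-0,0,-0,0.5],[0.017,-0.007,0.263,-0,0,-0,0.5],[0.018,-0.008,0.286,-0,0,-0,0.5]]
```

>>> apply_moves(series=[[0,0,0.034,0,0,0,0.5],[0.007,0,0.106,0,0,0,0.5],[0.012,0,0.192,0,0,0,0.5],[0.015,-0.004,0.265,0,0,0,0.5],[0.015,-0.004,0.285,0,0,0,0.3]])

```text
time_s: 22.28
tool_pos: [0.6312, -0.0489, 0.0419]
tcp_rot: [-0.0, 1.0, 0.017, -0.002]
force: [0.1, -0.4, 0.3]
width: 0.0587
grasp_force: 0.0
```

>>> apply_moves(series=[[0,0,0,0,0,0,-0.1],[0,0,0,0,0,0,-0.1],[0,0,0,0,0,0,-0.1],[0,0,0,0,0,0,-0.1],[0,0,0,0,0,0,-0.1]])

```text
time_s: 22.9
tool_pos: [0.6331, -0.0497, 0.0451]
tcp_rot: [0.0, 1.0, 0.017, 0.0]
force: [-0.4, -0.2, -0.3]
width: 0.0398
grasp_force: 0.0
```

>>> apply_moves(series=[[0,0,0.006,0,0,0,-0.1],[0,0,0.012,0,0,0,-1],[0,0,0.012,0,0,0,-1],[0,0,0.012,0,0,0,-1],[0,0,0.012,0,0,0,-1]])

```text
time_s: 23.52
tool_pos: [0.6326, -0.0496, 0.0414]
tcp_rot: [-0.0, 1.0, 0.017, -0.0]
force: [1.3, -0.9, -1.3]
width: 0.0278
grasp_force: 25.0
```

```bash
python3 plan.py .633,-.0497,.15,.035,-1  .58,.07,.17,.03,-1 .50,.17,.17,.027,-1 .4694,.2085,.1,.024,-1
```

```text
t 23.52 p [ 0.6326 -0.0496  0.0414] yaw 0.034 w 0.0278 grip 25.0 F [ 1.3 -0.9 -1.3]
.633,-.0497,.15,.035,-1 dist 0.109 turn 0 
[[0,0,-0.052,-0,0,-0,-1],[0,0,-0.161,-0,0,-0,-1],[0.001,0.001,-0.291,-0,0,-0,-1],[0.001,0.001,-0.4,-0,0,-0,-1],[0.001,0.001,-0.435,-0,0,-0,-1]]
.58,.07,.17,.03,-1 dist 0.132 turn 0 
[[-0.023,-0.058,-0.009,-0,0,0,-1],[-0.072,-0.18,-0.029,-0,0,0,-1],[-0.131,-0.326,-0.053,-0,0,0.001,-1],[-0.179,-0.447,-0.073,-0,0,0.001,-1],[-0.195,-0.486,-0.079,-0,0,0.001,-1]]
.50,.17,.17,.027,-1 dist 0.128 turn 0 
[[-0.037,-0.049,-0,-0,0,0,-1],[-0.114,-0.151,-0,-0,0,0,-1],[-0.207,-0.274,-0,-0,0,0,-1],[-0.284,-0.376,-0,-0,0,0,-1],[-0.309,-0.409,-0,-0,0,0,-1]]
.4694,.2085,.1,.024,-1 dist 0.086 turn 0 
[[-0.014,-0.019,0.034,-0,0,0,-1],[-0.044,-0.058,0.104,-0,0,0,-1],[-0.079,-0.105,0.188,-0,0,0.001,-1],[-0.109,-0.144,0.258,-0,0,0.001,-1],[-0.118,-0.157,0.28,-0,0,0.001,-1]]
```

>>> apply_moves(series=[[0,0,-0.05,0,0,0,-1],[0,0,-0.16,0,0,0,-1],[0,0,-0.29,0,0,0,-1],[0,0,-0.4,0,0,0,-1],[0,0,-0.435,0,0,0,-1]])

```text
time_s: 24.15
tool_pos: [0.6347, -0.0499, 0.1539]
tcp_rot: [0.0, 1.0, 0.017, 0.003]
force: [0.0, 0.1, -1.7]
width: 0.0277
grasp_force: 25.0
```

>>> apply_moves(series=[[-0.02,-0.06,-0.01,0,0,0,-1],[-0.07,-0.18,-0.03,0,0,0,-1],[-0.13,-0.326,-0.053,0,0,0,-1],[-0.18,-0.447,-0.073,0,0,0.001,-1],[-0.195,-0.486,-0.08,0,0,0.001,-1]])

```text
time_s: 24.78
tool_pos: [0.5779, 0.0723, 0.1691]
tcp_rot: [-0.0, 1.0, 0.015, -0.001]
force: [-0.1, 0.6, -1.4]
width: 0.0281
grasp_force: 25.0
```

>>> apply_moves(series=[[-0.037,-0.05,0,0,0,0,-1],[-0.114,-0.15,0,0,0,0,-1],[-0.207,-0.274,0,0,0,0,-1],[-0.284,-0.376,0,0,0,0,-1],[-0.309,-0.41,0,0,0,0,-1]])

```text
time_s: 25.4
tool_pos: [0.4986, 0.1711, 0.1697]
tcp_rot: [0.0, 1.0, 0.014, -0.001]
force: [0.6, -1.0, -1.8]
width: 0.0278
grasp_force: 25.0
```

>>> apply_moves(series=[[-0.014,-0.02,0.034,0,0,0,-1],[-0.044,-0.058,0.104,0,0,0,-1],[-0.08,-0.105,0.188,0,0,0.001,-1],[-0.11,-0.144,0.258,0,0,0.001,-1],[-0.118,-0.157,0.28,0,0,0.001,-1]])

```text
time_s: 26.02
tool_pos: [0.4677, 0.2087, 0.0981]
tcp_rot: [0.001, 1.0, 0.011, -0.002]
force: [0.6, -0.1, -2.0]
width: 0.0276
grasp_force: 25.0
```

```bash
python3 plan.py .4694,.2085,.055,.024,-1; python3 - <<'E'
from cell import bot
import cv2
from fit import *
im=cv2.resize(bot.capture("side")[90:220,150:320,::-1],None,fx=4,fy=4,interpolation=cv2.INTER_CUBIC)
s=bot.get_state();p=s["tool_pos"];ci=bot.camera_info("side")
for P in M["core_square"]:
    h=cv2.convexHull(((project(ci,world(P,[p[0],p[1],.024],p[2]-.0354))-[150,90])*4).astype(np.int32)); cv2.polylines(im,[h],True,(0,0,255))
cv2.imwrite("pics/s6.png",im)
E
```

```text
t 26.02 p [0.4677 0.2087 0.0981] yaw 0.022 w 0.0276 grip 25.0 F [ 0.6 -0.1 -2. ]
.4694,.2085,.055,.024,-1 dist 0.043 turn 0 
[[0.001,0,0.021,0,0,-0,-1],[0.003,0,0.064,0,0,-0,-1],[0.005,0.001,0.115,0,0.001,-0,-1],[0.007,0.001,0.158,0,0.001,-0,-1],[0.008,0.001,0.172,0,0.001,-0,-1]]
```

View pics/s6.png

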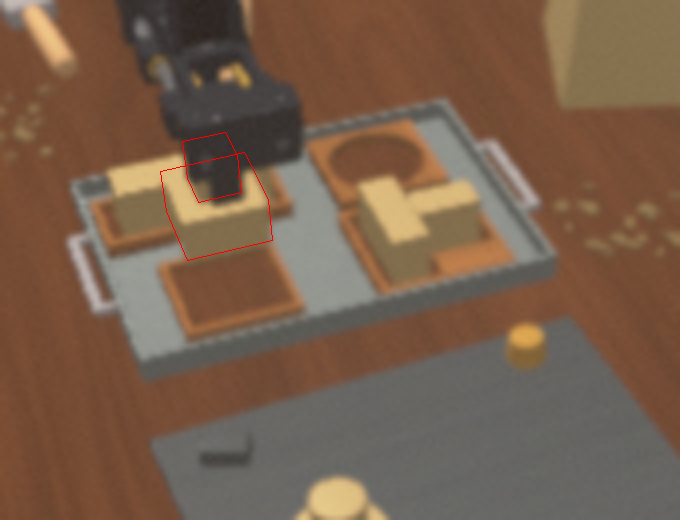

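The square core hangs as predicted, and the tee sits in its nest at (415,230). I'll lower the square.

>>> apply_moves(series=[[0,0,0.02,0,0,0,-1],[0,0,0.06,0,0,0,-1],[0.003,0,0.11,0,0,0,-1],[0.004,0,0.155,0,0,0,-1],[0.004,0,0.172,0,0,0,-1]])

```text
time_s: 26.7
tool_pos: [0.4697, 0.2086, 0.0561]
tcp_rot: [0.0, 1.0, 0.011, -0.001]
force: [-0.6, -0.6, -1.9]
width: 0.028
grasp_force: 25.0
```

>>> apply_moves(series=[[0,0,0.006,0,0,0,-1],[0,0,0.012,0,0,0,-1],[0,0,0.018,0,0,0,-1],[0,0,0.024,0,0,0,-1],[0,0,0.028,0,0,0,-1]])

```text
time_s: 27.32
tool_pos: [0.4705, 0.209, 0.0505]
tcp_rot: [-0.0, 1.0, 0.011, 0.0]
force: [0.2, 1.3, -1.0]
width: 0.0279
grasp_force: 25.0
```

Contact should be near 0.0455.

>>> apply_moves(series=[[0,0,0.006,0,0,0,-1],[0,0,0.01,0,0,0,-1],[0,0,0.014,0,0,0,-1],[0,0,0.018,0,0,0,-1],[0,0,0.02,0,0,0,-1]])

```text
time_s: 27.95
tool_pos: [0.4704, 0.2089, 0.0453]
tcp_rot: [0.0, 1.0, 0.011, -0.0]
force: [0.2, 0.1, -0.9]
width: 0.0276
grasp_force: 25.0
```

>>> apply_moves(series=[[0,0,0.002,0,0,0,-1],[0,0,0.004,0,0,0,-1],[0,0,0.005,0,0,0,-1],[0,0,0.005,0,0,0,-1],[0,0,0.005,0,0,0,-1]])

```text
time_s: 28.58
tool_pos: [0.4706, 0.209, 0.0452]
tcp_rot: [0.0, 1.0, 0.011, -0.0]
force: [-3.4, -1.6, 7.4]
width: 0.0278
grasp_force: 25.0
```

Seated. I'll release, rise and go to the round core.

>>> apply_moves(series=[[0,0,-0.002,0,0,0,-0.1],[0,0,-0.002,0,0,0,-0.1],[0,0,-0.002,0,0,0,-0.1],[0,0,-0.002,0,0,0,-0.1],[0,0,-0.002,0,0,0,-0.1]])

```text
time_s: 29.2
tool_pos: [0.4704, 0.2089, 0.0446]
tcp_rot: [0.0, 1.0, 0.011, -0.0]
force: [1.1, -0.1, 0.0]
width: 0.0398
grasp_force: 0.0
```

>>> apply_moves(series=[[0,0,-0.05,0,0,0,-0.1],[0,0,-0.15,0,0,0,-0.1],[0,0,-0.28,0,0,0,0.1],[0,0,-0.4,0,0,0,0.5],[0,0,-0.42,0,0,0,0.5]])

```text
time_s: 29.82
tool_pos: [0.4725, 0.2097, 0.153]
tcp_rot: [-0.001, 1.0, 0.011, 0.003]
force: [-0.2, -0.6, 0.3]
width: 0.0653
grasp_force: 0.0
```

```bash
python3 plan.py .469,.07,.15,.02,.5 .467,-.06,.125,.02,.5 .467,-.06,.05,.02,.5
```

```text
t 29.82 p [0.4725 0.2097 0.153 ] yaw 0.021 w 0.0653 grip 0.0 F [-0.2 -0.6  0.3]
.469,.07,.15,.02,.5 dist 0.140 turn 0 
[[-0.003,0.067,0.001,-0,-0,0,0.5],[-0.01,0.207,0.004,-0,-0,0,0.5],[-0.017,0.375,0.007,-0,-0.001,0,0.5],[-0.024,0.514,0.01,-0,-0.001,0,0.5],[-0.026,0.559,0.011,-0,-0.001,0,0.5]]
.467,-.06,.125,.02,.5 dist 0.132 turn 0 
[[-0.002,0.062,0.012,-0,0,0,0.5],[-0.007,0.192,0.037,-0,0,0,0.5],[-0.013,0.348,0.066,-0,0,0,0.5],[-0.017,0.478,0.091,-0,0,0,0.5],[-0.019,0.52,0.099,-0,0,0,0.5]]
.467,-.06,.05,.02,.5 dist 0.075 turn 0 
[[0,0,0.036,-0,0,0,0.5],[0,0,0.111,-0,0,0,0.5],[0,0,0.201,-0,0,0,0.5],[0,0,0.276,-0,0,0,0.5],[0,0,0.3,-0,0,0,0.5]]
```

>>> apply_moves(series=[[0,0.067,0,0,0,0,0.5],[-0.008,0.207,0,0,0,0,0.5],[-0.01,0.375,0,0,0,0,0.5],[-0.015,0.514,0,0,0,0,0.5],[-0.015,0.56,0,0,0,0,0.5]])

```text
time_s: 30.45
tool_pos: [0.468, 0.0666, 0.1479]
tcp_rot: [0.0, 1.0, 0.009, -0.002]
force: [-0.3, 0.9, -0.7]
width: 0.0662
grasp_force: 0.0
```

>>> apply_moves(series=[[0,0.06,0.012,0,0,0,0.5],[0,0.19,0.037,0,0,0,0.5],[0,0.348,0.066,0,0,0,0.5],[0,0.478,0.08,0,0,0,0.5],[0,0.51,0.08,0,0,0,0.5]])

```text
time_s: 31.08
tool_pos: [0.4719, -0.0596, 0.1288]
tcp_rot: [-0.0, 1.0, 0.01, -0.001]
force: [-0.1, 0.3, -1.1]
width: 0.0661
grasp_force: 0.0
```

```bash
python3 plan.py .467,-.06,.055,.02,.5
```

```text
t 31.07 p [ 0.4719 -0.0596  0.1288] yaw 0.02 w 0.0661 grip 0.0 F [-0.1  0.3 -1.1]
.467,-.06,.055,.02,.5 dist 0.074 turn 0 
[[-0.002,0,0.035,-0,0,-0,0.5],[-0.007,0,0.109,-0,0,-0,0.5],[-0.013,0.001,0.198,-0,0,-0,0.5],[-0.017,0.001,0.271,-0,0,-0,0.5],[-0.019,0.001,0.295,-0,0,-0,0.5]]
```

>>> apply_moves(series=[[-0.002,0,0.035,0,0,0,0.5],[-0.01,0,0.11,0,0,0,0.5],[-0.015,0,0.198,0,0,0,0.5],[-0.02,0,0.27,0,0,0,0.4],[-0.02,0,0.295,0,0,0,0.2]])

```text
time_s: 31.7
tool_pos: [0.466, -0.0573, 0.0543]
tcp_rot: [-0.0, 1.0, 0.011, -0.001]
force: [-0.1, 1.0, -0.2]
width: 0.0539
grasp_force: 0.0
```

>>> apply_moves(series=[[0,0,0.01,0,0,0,0],[0,0,0.015,0,0,0,0],[0,0,0.015,0,0,0,0],[0,0,0.015,0,0,0,0],[0,0,0.015,0,0,0,0]])

```text
time_s: 32.33
tool_pos: [0.4677, -0.0588, 0.0525]
tcp_rot: [0.0, 1.0, 0.011, 0.0]
force: [0.3, -0.2, -0.4]
width: 0.0444
grasp_force: 0.0
```

>>> apply_moves(series=[[0,0.003,0.006,0,0,0,0],[0,0.003,0.01,0,0,0,-1],[0,0.003,0.01,0,0,0,-1],[0,0.003,0.01,0,0,0,-1],[0,0.003,0.01,0,0,0,-1]])

```text
time_s: 32.95
tool_pos: [0.4672, -0.0594, 0.0495]
tcp_rot: [-0.0, 1.0, 0.011, -0.0]
force: [0.6, -0.3, -2.6]
width: 0.0313
grasp_force: 25.0
```

```bash
python3 plan.py .467,-.0597,.17,.02,-1  .50,.09,.18,.02,-1 .57,.23,.18,.02,-1 .607,.3145,.12,.02,-1
```

```text
t 32.95 p [ 0.4672 -0.0594  0.0495] yaw 0.021 w 0.0313 grip 25.0 F [ 0.6 -0.3 -2.6]
.467,-.0597,.17,.02,-1 dist 0.120 turn 0 
[[-0,0,-0.058,-0,0,0,-1],[-0,0,-0.178,-0,0,0,-1],[-0.001,0.001,-0.323,-0,0,0,-1],[-0.001,0.001,-0.443,-0,0,0,-1],[-0.001,0.001,-0.482,-0,0,0,-1]]
.50,.09,.18,.02,-1 dist 0.154 turn 0 
[[0.017,-0.072,-0.005,-0,0,0,-1],[0.054,-0.221,-0.015,-0,0,0,-1],[0.097,-0.399,-0.027,-0,0,0,-1],[0.133,-0.548,-0.037,-0,0,0,-1],[0.145,-0.596,-0.04,-0,0,0,-1]]
.57,.23,.18,.02,-1 dist 0.156 turn 0 
[[0.035,-0.066,0,-0,0,0,-1],[0.108,-0.205,0,-0,0,0,-1],[0.195,-0.371,0,-0,0,0,-1],[0.268,-0.51,0,-0,0,0,-1],[0.291,-0.554,0,-0,0,0,-1]]
.607,.3145,.12,.02,-1 dist 0.110 turn 0 
[[0.019,-0.04,0.029,-0,0,0,-1],[0.058,-0.124,0.089,-0,0,0,-1],[0.105,-0.224,0.161,-0,0,0,-1],[0.144,-0.307,0.221,-0,0,0,-1],[0.156,-0.334,0.24,-0,0,0,-1]]
```

>>> apply_moves(series=[[0,0,-0.05,0,0,0,-1],[0,0,-0.18,0,0,0,-1],[0,0,-0.32,0,0,0,-1],[0,0,-0.44,0,0,0,-1],[0,0,-0.48,0,0,0,-1]])

```text
time_s: 33.58
tool_pos: [0.469, -0.0596, 0.1726]
tcp_rot: [0.0, 1.0, 0.011, 0.002]
force: [0.8, -0.1, -2.4]
width: 0.0313
grasp_force: 25.0
```

>>> apply_moves(series=[[0.017,-0.07,-0.005,0,0,0,-1],[0.054,-0.22,-0.015,0,0,0,-1],[0.097,-0.4,-0.027,0,0,0,-1],[0.133,-0.548,-0.037,0,0,0,-1],[0.145,-0.596,-0.04,0,0,0,-1]])

```text
time_s: 34.2
tool_pos: [0.5002, 0.092, 0.1791]
tcp_rot: [-0.0, 1.0, 0.012, -0.001]
force: [0.0, -0.3, -1.9]
width: 0.0317
grasp_force: 25.0
```

>>> apply_moves(series=[[0.035,-0.066,0,0,0,0,-1],[0.108,-0.205,0,0,0,0,-1],[0.195,-0.37,0,0,0,0,-1],[0.268,-0.51,0,0,0,0,-1],[0.291,-0.554,0,0,0,0,-1]])

```text
time_s: 34.83
tool_pos: [0.5712, 0.2315, 0.1791]
tcp_rot: [0.0, 1.0, 0.011, -0.0]
force: [-0.1, -1.3, -1.9]
width: 0.0312
grasp_force: 25.0
```

>>> apply_moves(series=[[0.02,-0.04,0.03,0,0,0,-1],[0.058,-0.124,0.09,0,0,0,-1],[0.105,-0.224,0.16,0,0,0,-1],[0.144,-0.307,0.22,0,0,0,-1],[0.156,-0.334,0.24,0,0,0,-1]])

```text
time_s: 35.45
tool_pos: [0.6067, 0.314, 0.1176]
tcp_rot: [0.001, 1.0, 0.01, -0.001]
force: [-0.3, -0.6, -2.5]
width: 0.0314
grasp_force: 25.0
```

```bash
python3 plan.py .607,.3145,.065,.02,-1; python3 - <<'E'
from cell import bot
import cv2
from fit import *
im=cv2.resize(bot.capture("side")[60:220,150:340,::-1],None,fx=3.7,fy=3.7,interpolation=cv2.INTER_CUBIC)
s=bot.get_state();p=s["tool_pos"];ci=bot.camera_info("side")
for P in M["core_round"]:
    h=cv2.convexHull(((project(ci,world(P,[p[0],p[1],0],p[2]-.0435))-[150,60])*3.7).astype(np.int32)); cv2.polylines(im,[h],True,(0,0,255))
cv2.imwrite("pics/s7.png",im)
E
```

```text
t 35.45 p [0.6067 0.314  0.1176] yaw 0.021 w 0.0314 grip 25.0 F [-0.3 -0.6 -2.5]
.607,.3145,.065,.02,-1 dist 0.053 turn 0 
[[0,-0,0.025,0,0,0,-1],[0.001,-0.001,0.078,0,0,0,-1],[0.001,-0.001,0.141,0,0,0,-1],[0.002,-0.002,0.193,0,0,0,-1],[0.002,-0.002,0.21,0,0,0,-1]]
```

View pics/s7.png

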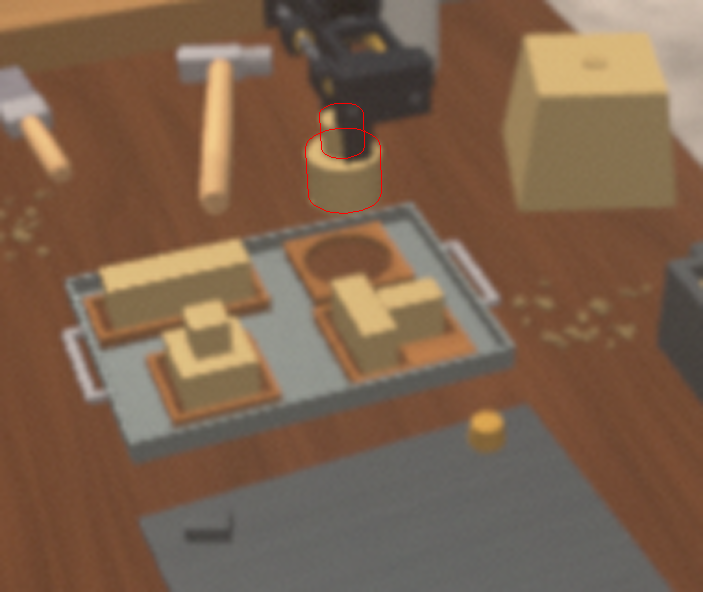

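The round core hangs upright as predicted, and the bar, tee and square are all seated. I'll lower the round one.

>>> apply_moves(series=[[0,0,0.025,0,0,0,-1],[0,0,0.08,0,0,0,-1],[0,0,0.14,0,0,0,-1],[0,0,0.193,0,0,0,-1],[0,0,0.21,0,0,0,-1]])

```text
time_s: 36.12
tool_pos: [0.6064, 0.314, 0.0652]
tcp_rot: [0.001, 1.0, 0.011, -0.001]
force: [-0.6, -0.2, -1.9]
width: 0.0312
grasp_force: 25.0
```

>>> apply_moves(series=[[0,0,0.008,0,0,0,-1],[0,0,0.016,0,0,0,-1],[0,0,0.024,0,0,0,-1],[0,0,0.032,0,0,0,-1],[0,0,0.036,0,0,0,-1]])

```text
time_s: 36.75
tool_pos: [0.6075, 0.3147, 0.0582]
tcp_rot: [-0.0, 1.0, 0.011, 0.0]
force: [0.4, -0.8, -2.1]
width: 0.0312
grasp_force: 25.0
```

>>> apply_moves(series=[[0,0,0.006,0,0,0,-1],[0,0,0.01,0,0,0,-1],[0,0,0.014,0,0,0,-1],[0,0,0.018,0,0,0,-1],[0,0,0.02,0,0,0,-1]])

```text
time_s: 37.38
tool_pos: [0.6077, 0.3146, 0.0535]
tcp_rot: [0.0, 1.0, 0.011, 0.0]
force: [-1.2, -0.4, 0.3]
width: 0.0309
grasp_force: 25.0
```

Just touching. I'll release, rise and move clear.

>>> apply_moves(series=[[0,0,0.002,0,0,0,-1],[0,0,0.002,0,0,0,0],[0,0,0,0,0,0,0],[0,0,0,0,0,0,0],[0,0,0,0,0,0,0]])

```text
time_s: 38.0
tool_pos: [0.6075, 0.3147, 0.0531]
tcp_rot: [-0.0, 1.0, 0.011, -0.0]
force: [-0.3, -0.1, -0.6]
width: 0.0439
grasp_force: 0.0
```

>>> apply_moves(series=[[0,0,-0.05,0,0,0,0],[0,0,-0.15,0,0,0,0],[0,0,-0.3,0,0,0,0],[0,0,-0.45,0,0,0,0],[0,0,-0.5,0,0,0,0]])

```text
time_s: 38.62
tool_pos: [0.6094, 0.3156, 0.1826]
tcp_rot: [-0.001, 1.0, 0.011, 0.003]
force: [-0.1, 0.1, 1.6]
width: 0.044
grasp_force: 0.0
```

>>> apply_moves(series=[[0,0.08,0,0,0,0,0],[0,0.28,0,0,0,0,0],[0,0.5,0,0,0,0,0],[0,0.7,0,0,0,0,0],[0,0.9,0,0,0,0,0]])

```text
time_s: 39.25
tool_pos: [0.6102, 0.0866, 0.1755]
tcp_rot: [0.0, 1.0, 0.01, -0.002]
force: [0.5, -0.8, 0.6]
width: 0.0442
grasp_force: 0.0
```

>>> apply_moves(series=[[0,0.08,0,0,0,0,0],[0,0.28,0,0,0,0,0],[0,0.5,0,0,0,0,0],[0,0.6,0,0,0,0,0],[0,0.6,0,0,0,0,0]])

```text
time_s: 39.88
tool_pos: [0.6144, -0.0619, 0.1766]
tcp_rot: [-0.0, 1.0, 0.009, -0.001]
force: [-0.4, -0.6, -0.0]
width: 0.044
grasp_force: 0.0
```

```bash
cat > f2.py <<'E'
from cell import bot
from fit import *
import json
nest=json.load(open("poses.json")); C={c:bot.camera_info(c) for c in("top","side")}; I={c:bot.capture(c) for c in C}
for n in("core_round","core_square","core_bar","core_tee"):
    g=nest["nest"+n[4:]]; obs=[]
    for c in C:
        for r in bot.trace(c,n):
            ys,xs=np.nonzero(r["region"]); e=project(C[c],np.array([[g[0],g[1],.03]]))[0]
            if np.hypot(xs.mean()-e[0],ys.mean()-e[1])<14: obs.append((C[c],r["region"])); break
    print(n,len(obs),[np.round(fit(n,[o],g,.010),4) for o in obs],"nest",g[:3])
im=cv2.resize(I["side"][90:220,150:320,::-1],None,fx=4,fy=4,interpolation=cv2.INTER_CUBIC); cv2.imwrite("pics/s8.png",im)
E
python3 f2.py; python3 plan.py
```

```text
core_round 2 [array([0.6093, 0.3158, 0.6494, 0.075 ]), array([ 0.6072,  0.3138, -0.0842,  0.0916])] nest [0.6071, 0.3146, 0.0281]
core_square 2 [array([0.4702, 0.2098, 0.0046, 0.0805]), array([0.4698, 0.2061, 0.0134, 0.0536])] nest [0.4694, 0.2087, 0.0371]
core_bar 2 [array([0.4671, 0.3093, 0.012 , 0.1722]), array([ 0.4668,  0.3082, -0.0785,  0.1893])] nest [0.4672, 0.3092, 0.0106]
core_tee 2 [array([0.6098, 0.2121, 0.0346, 0.0704]), array([0.6085, 0.2111, 0.0496, 0.0533])] nest [0.6105, 0.2143, 0.0162]
t 40.38 p [ 0.6155 -0.0596  0.1783] yaw 0.022 w 0.0441 grip 0.0 F [ 0.1 -1.3 -0.5]
```

View pics/s8.png

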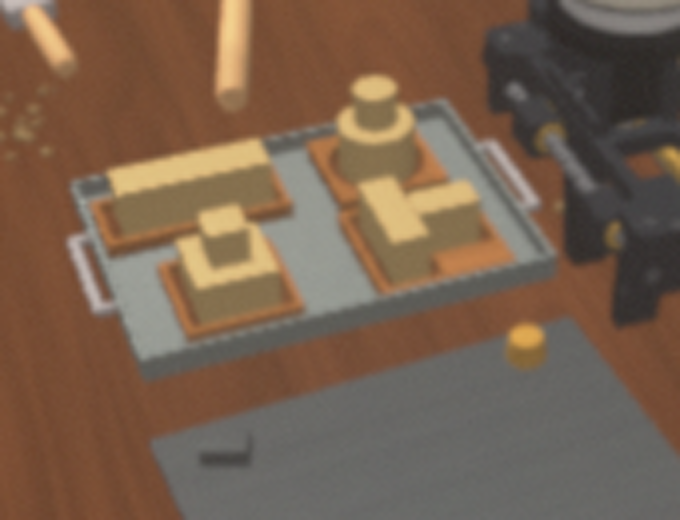

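All four cores sit upright in their nests, within about 3 mm of the nest centres.

```bash
python3 -c "
from cell import bot
print(bot.finish_job())"
```

```text
the job is handed in; nothing more can be done
None
```

The four sound cores are seated upright in their own nests, within about 3 mm of centre by my camera fits. I didn't touch the two broken cores, and handed the job in at about 40 s; the hand-in returned no verdict.

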